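# Seat a glass vial in the dry-block heater with sprung tongs

### The arm

A 6-joint arm with a two-finger parallel gripper is mounted at the origin on the work surface. World frame = base frame: x ahead of the robot, y to its left, z up, the work surface at z = 0. Lengths are in m, angles in degrees, forces in N, time in s.
With the tool pointing down it reaches from about 0.25 to 0.725 m from the base axis. Payload 9.7 kg.
Tool frame: the origin (TCP) lies midway between the tips of the shut fingers; the grasp point (between the pads) lies 19 mm behind it; z points along the fingers, y is the line along which they close (so a half turn about z gives the same grasp; the last joint's range is limited). The gripper opens to 85 mm and grips with 20 to 120 N. Pads are 22 mm wide; open, the fingers measure 114 mm over their backs; the gripper's body (76 mm by 85 mm) begins 54 mm behind the grasp point. The pads swing forward as they close: fully open they stand 13 mm farther back than shut.
Start: joints at [-70.932, 4.979, 10.078, 95.1, 0, 90], TCP at [0.18, -0.52, 0.231] pointing down, gripper open.
Joint ranges: [-179.16, 179.16], [-48.56, 103.87], [-65.8, 70.77], [-126.05, 130.52], [-82.76, 87.17], [-180, 180]. Speed limits (degrees/s): [127.2, 127.2, 147.25, 180, 180, 180].

### API

Orientations are given as [roll, pitch, yaw] about the fixed x, y, z axes, in that order (R = Rz(yaw) Ry(pitch) Rx(roll)).
In Python, from workcell import * gives the robot as it stands.
- The arm moves only by the tool servo_tool, never from a script. Its argument "moves" is a list of rows, each a list of 4 numbers: the shift along the world's x, y, z in parts of the range, where 1.0 means 75 cm, then the turn about the world's z in a scale on which 1.0 is pi rad. A call has 1 to 20 rows; each row is the pose to reach, as a shift and turn from the pose commanded when the call began; what a row does not reach only later rows make up. A row lasts 1/12 s, in which the tool goes at most 41.7 mm and 7.16 degrees, less where a joint would pass 70% of its speed; a pose out of reach is approached as far as the arm can. Shift and turn numbers lie between -1 and 1, and a call with a number outside is refused. A call with a gripper value outside its range is refused whole. "claw" is the closure, from 0 (fully open) to 1 (shut), set as the call begins (left out, the last holds). The fingers move at their own pace and stop on an object; "force" is the grip in N (left out, the last holds). Time passes only in rows, so rows that repeat a pose let the fingers close. It gives the time, the measured TCP pose, the force, the opening and the grip force at its end, in the units of the state.
- get_obs(): the state, without advancing time (a new reading comes with each control period).
- camera(name): name is "side" or "top"; returns the picture (420x560x3 uint8, red, green, blue); there is no depth.
- get_calibration(name): a dict with "fx", "fy", "cx", "cy" (pixels), "k1" (the pictures are not rectified: a ray, as slopes to the right and down, at radius r is drawn at 1 + k1 r^2 times it, then the intrinsics apply), "rvec" (rotation vector, rad) and "tvec" (3), from world to camera coordinates, as OpenCV has them. Camera axes: x right, y down, z forward; pixel columns grow to the right and rows downward; lengths in m; the calibration is good to about 2 mm. A picture is of the moment at which its call begins. get_calibration takes no time and is no camera call.
- job_done(): hands the job in; it is judged then, once.
The state is a dict: "time": time; "q": joint angles; "qd": joint speeds; "joint_efforts": joint torques, N m; "ee_pos": TCP position; "tcp_rot": TCP orientation; "wrist_force": force on the tool from outside, world axes, zero at the start; "torque": the same for the moment, N m; "opening": finger opening in m; "grasp_force": force on a finger pad.
Only numpy, scipy, OpenCV 4.12 (cv2) and the standard library are available. Lean on these libraries where they do the work, as an engineer would, in place of code of your own. Each camera call takes 0.05 s, during which the arm holds its last target. There are 200 camera calls.

### The job

Handling it only with the sprung tongs from their stand, lift the blue-capped vial out of the orange rack, set it in the heater's green push-down cup and push until the cup is fully home, then press on for a moment with about 20 N so that it beds in. It is glass: squeeze and press gently, and never touch the vial, cup or heater with the gripper itself. Then let go of the vial, put the tongs back upright in their stand, and leave the red-capped vial, timer and pipette alone.

Things in the scene. Friction and masses are not known exactly. Their poses are not given: they have to be found in the camera images.
- tongs: Steel sprung tongs, 116 mm tall, 90 g, standing jaws down in the stand. Origin: midway between the jaws at their undersides; z up, y = the line along which they close. Two arms hang from hinges at z = 108 mm; springs hold them open against a stop. The bridge on top is 30 mm wide (y), 18 mm deep, up to z = 116 mm, and fits between the gripper's fingers.
- tongs_grip (a point): Midway between the two blue grip panels, 72 mm above the jaws' undersides. Panels 22 mm wide (x), 18 mm tall, 46 mm over both when free. Squeezing 1 mm at a panel moves its jaw 2.9 mm. They push back with about 10 N each at first, about 17 N when the jaws meet a 13 mm neck (panels 39 mm apart); a third of any further force reaches the neck.
- tongs_jaws (a point): Midway between the jaws at mid height, 3 mm above their undersides. Jaws: rubber V pads 6 mm tall, 18 mm wide in x, lips 27 mm apart when free; the arms there are 56 mm over their outsides when free. A lightly squeezed neck slips up in the jaws when pushed down with more than a few N, until they bear on the vial's shoulder.
- vial_blue: Amber glass vial with a BLUE cap, the one to move, in either recess. Origin: centre of its underside, z up. Body 22 mm in diameter to z = 29 mm (17 mm at the tapered foot, z 0 to 3 mm), neck 13 mm in diameter from z = 29 to 41 mm (the tongs take it here; the jaws can push on the flat shoulder at 29 mm), cap 20 mm in diameter from z = 41 to 48 mm. 20 to 42 g.
- cup_mouth (a point): Centre of the rim of the green round cup in the heater's well; moves with the cup. 24 mm wide inside, mouth flared to 30 mm over the top 4 mm, inner floor 19 mm below the rim. It slides straight down under about 6 N of friction and stays where left. At the start its rim stands 8 to 12 mm above the heater's top; fully home it is flush, on a hard stop.
- stand: Blue fixed stand for the tongs: an open-topped pocket, 34 x 76 mm outside, 24 mm (x) by 66 mm (y) inside, rim 42 mm high, inner floor 5 mm above the bench, on a foot plate 70 x 100 x 4 mm. Origin on the bench under the pocket's centre. The jaws rest on the inner floor.
- rack: Orange fixed rack 150 x 60 x 25 mm with two round recesses 26 mm wide and 6 mm deep, 76 mm apart along its x axis, one vial in each. Origin under its centre.
- vial_red: The same vial with a RED cap, in the other recess; a bystander.
- heater: Fixed aluminium dry-block heater in a white case, about 116 x 108 mm, 45 mm high, with one round well in the middle. Origin on the bench under the well's centre.
- heater_top (a point): Point on the heater's top face level, on the well's axis (45 mm above the bench); the cup's rim is level with it when fully home.
- timer: White bench timer lying flat, 60 x 75 x 22 mm, origin under its centre; a bystander.
- pipette: Black and green pipette lying on the bench, about 235 mm long, 24 mm thick, along its x axis; a bystander.
Not all that is in view belongs to the job. There is more than one size of the rack; the one meant has the size given above.

How it is judged:
By the outcome, as a careful person would: the job done as asked, in the order asked, and still so for the second after the job is handed in, with the robot touching nothing.
It also fails if it takes over 72 s, if anything falls off the work surface, if the arm or the gripper's body presses on something with over 40 N, if the wrist force passes 120 N, or if a joint passes its speed limit or range.

## Working session

There is one attempt and no reset: what is moved stays moved. The work goes in short steps, Python scripts to look and compute and a tool call to move; the robot and the scene stay as the last step left them, time stands still between calls to the robot, and variables do not carry over. Pictures are saved under pics/ and viewed, at most 13 in all, crops included, and the job is handed in when it is done.

Besides the shell and the picture viewer there is one more tool, called after "Request:" by a JSON object that holds its "api" and its "payload", one argument or row to a line. servo_tool: Moves the arm, as the interface text tells. Its arguments: {"type":"object","properties":{"moves":{"type":"array","items":{"type":"array","items":{"type":"number"}}},"claw":{"type":"number"},"force":{"type":"number"}},"required":["moves"]}

```bash
mkdir -p pics; python3 - <<'E'
from workcell import *
import cv2
for n in ("top","side"):
    cv2.imwrite(f"pics/{n}0.png",cv2.cvtColor(camera(n),cv2.COLOR_RGB2BGR)); print(n,get_calibration(n))
print(get_obs())
E
```

```text
top {'fx': 446.2050252764408, 'fy': 446.2050252764408, 'cx': 272.07642336757914, 'cy': 209.47727377364762, 'k1': -0.1353206247308626, 'rvec': array([ 2.14871175, -2.19490575,  0.15652868]), 'tvec': array([-0.01523399,  0.45922385,  1.06713129])}
side {'fx': 487.87516462774323, 'fy': 487.87516462774323, 'cx': 273.7101029049352, 'cy': 214.54623853746276, 'k1': -0.1771197149942053, 'rvec': array([ 0.35567334, -2.81609177,  1.13904978]), 'tvec': array([0.45209292, 0.14097907, 1.10706422])}
{'time': 0.1, 'q': array([-7.09317265e+01,  5.00832337e+00,  1.00401537e+01,  9.50994051e+01,
        9.03273926e-04,  9.00023186e+01]), 'qd': array([ 0.1067129 , -0.06530412,  0.17388017,  0.04596347,  0.06627214,
        0.02494774]), 'joint_efforts': array([ 3.79971616e-04, -5.21560693e+01,  4.65653729e+01,  1.59598718e-02,
       -5.91743878e-05,  8.27557415e-06]), 'ee_pos': array([ 0.17962189, -0.51963374,  0.23066075]), 'tcp_rot': array([-1.79932425e+02, -9.00538701e-04,  1.90659538e+01]), 'wrist_force': array([-0.25841018, -0.60397876,  0.89658534]), 'torque': array([ 0.03896304,  0.01491954, -0.02319882]), 'grasp_force': 0.0, 'opening': 0.08534818516723298}
```

View pics/top0.png

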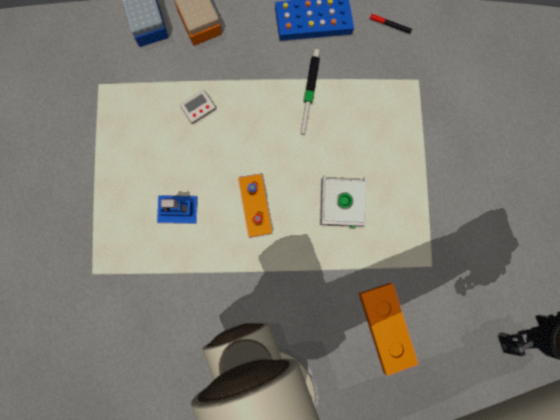

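View pics/side0.png

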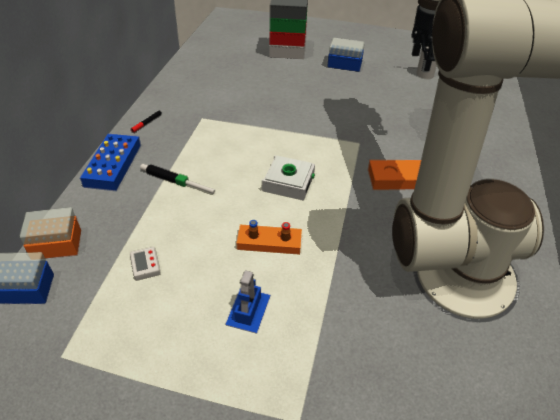

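The top view shows the stand and tongs at about (177,208), the rack at (255,205) with the blue vial at (253,188) and red at (258,218), and the heater cup at (344,201). The side view shows the tongs at (247,290), the blue cap at (253,224) and the cup at (289,169). Next I'll take enlarged crops.

```bash
cat > h.py <<'E'
import numpy as np, cv2
from workcell import *
from scipy.optimize import least_squares
def cal(n):
    c=get_calibration(n); R=cv2.Rodrigues(c["rvec"])[0]
    return c,R,np.array([[c["fx"],0,c["cx"]],[0,c["fy"],c["cy"]],[0,0,1]]),np.array([c["k1"],0,0,0.])
def proj(n,P):
    c,R,K,d=cal(n)
    # per-point
    return cv2.projectPoints(np.atleast_2d(np.array(P,float)),c["rvec"],c["tvec"],K,d)[0][:,0]
def plane(n,uv,z):
    c,R,K,d=cal(n); s=cv2.undistortPoints(np.array([[uv]],float),K,d)[0,0]
    o=-R.T@c["tvec"]; v=R.T@np.array([s[0],s[1],1]); return o+v*(z-o[2])/v[2]
def tri(a,b):
    f=lambda p:np.r_[proj("top",p)[0]-a,proj("side",p)[0]-b]
    r=least_squares(f,[.4,0,.05]); return r.x,r.fun
def crop(img,x0,y0,x1,y1,s,fn):
    cv2.imwrite(fn,cv2.resize(img[y0:y1,x0:x1],None,fx=s,fy=s,interpolation=cv2.INTER_CUBIC))
E
python3 - <<'E'
from h import *
t=cv2.imread("pics/top0.png"); s=cv2.imread("pics/side0.png")
a=cv2.resize(t[160:245,145:275],None,fx=6,fy=6,interpolation=cv2.INTER_CUBIC)
cv2.imwrite("pics/tc.png",a)
b=cv2.resize(s[210:335,220:310],None,fx=4.4,fy=4.4,interpolation=cv2.INTER_CUBIC)
c=cv2.resize(s[145:210,255:325],None,fx=4.4,fy=4.4,interpolation=cv2.INTER_CUBIC)
d=cv2.resize(t[165:240,310:380],None,fx=3.5,fy=3.5,interpolation=cv2.INTER_CUBIC)
o=np.zeros((560,800,3),np.uint8); o[:b.shape[0],:b.shape[1]]=b; o[:c.shape[0],400:400+c.shape[1]]=c; o[290:290+d.shape[0],400:400+d.shape[1]]=d
cv2.imwrite("pics/sc.png",o)
E
```

```text
(no output)
```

View pics/tc.png

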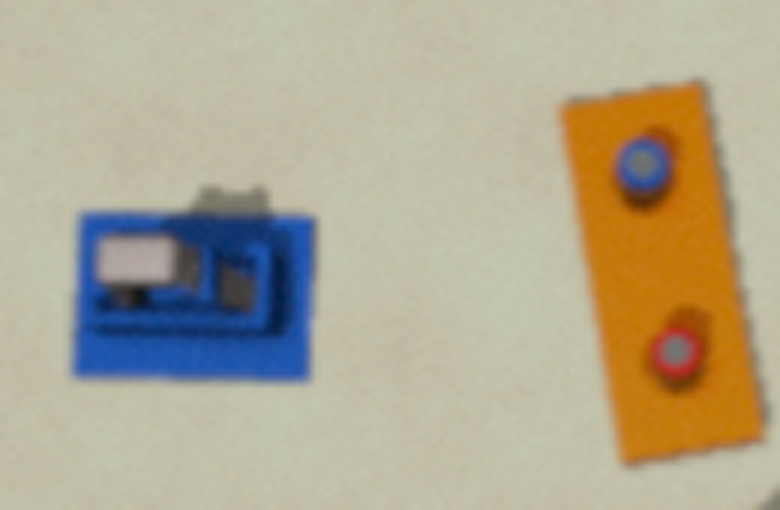

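View pics/sc.png

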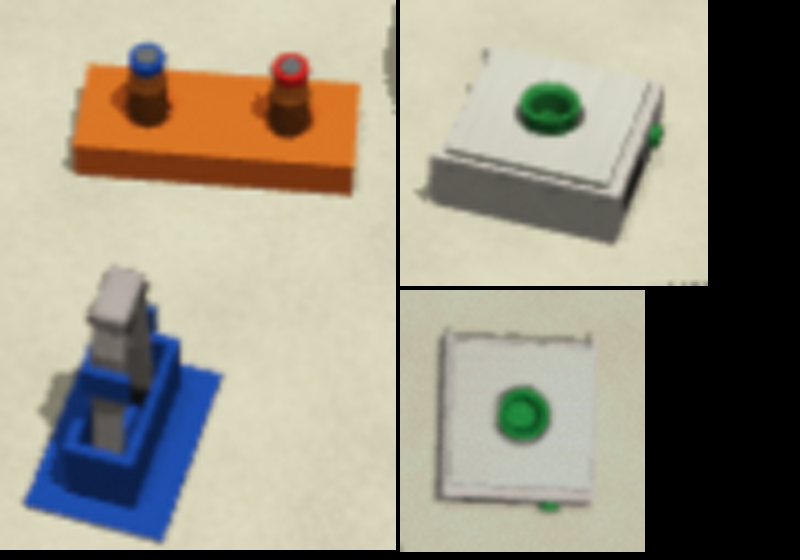

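```bash
python3 - <<'E'
from h import *
np.set_printoptions(precision=4,suppress=True)
T=lambda u,v:np.array([145+(u+.5)/6-.5,160+(v+.5)/6-.5])
S=lambda u,v:np.array([220+(u+.5)/4.4-.5,210+(v+.5)/4.4-.5])
C=lambda u,v:np.array([255+(u-399.5)/4.4-.5,145+(v+.5)/4.4-.5])
D=lambda u,v:np.array([310+(u-399.5)/3.5-.5,165+(v-289.5)/3.5-.5])
def quad(f,n,cs,z):
    P=np.array([plane(n,f(*c),z)[:2] for c in cs]); e=P[1]-P[0]+P[2]-P[3]; g=P[3]-P[0]+P[2]-P[1]
    print(n,z,"ctr",P.mean(0),"yaw e",np.degrees(np.arctan2(e[1],e[0])),"g",np.degrees(np.arctan2(g[1],g[0])),"len",np.linalg.norm(e)/2,np.linalg.norm(g)/2)
print("foot");quad(T,"top",[(80,213),(316,217),(310,380),(73,377)],.004)
quad(S,"side",[(106,352),(222,374),(163,541),(25,503)],.004)
print("bridge");quad(T,"top",[(97,236),(176,236),(175,284),(97,283)],.121)
quad(S,"side",[(112,270),(144,276),(131,322),(90,318)],.121)
print("rack");quad(T,"top",[(561,104),(703,84),(763,438),(624,463)],.025)
quad(S,"side",[(90,66),(360,85),(354,167),(76,147)],.025)
print("cap",plane("top",T(643,164),.067),plane("side",S(147,55),.067),tri(T(643,164),S(147,55)))
print("red",plane("top",T(677,351),.067),plane("side",S(290,66),.067))
print("cup",plane("top",D(523,414),.055),plane("side",C(551,103),.055),tri(D(523,414),C(551,103)))
print("heater");quad(D,"top",[(445,337),(592,339),(590,490),(442,488)],.045)
quad(C,"side",[(488,50),(662,87),(614,185),(446,151)],.045)
E
```

```text
foot
top 0.004 ctr [0.4676 0.213 ] yaw e -91.98625638894598 g 177.87506093471578 len 0.09976781185598628 0.06891574782774056
side 0.004 ctr [0.4661 0.2159] yaw e 179.42380522764495 g 85.40674372207016 len 0.06424855661741795 0.09685692473355914
bridge
top 0.121 ctr [0.4673 0.213 ] yaw e -91.53532943219064 g 179.7521110963706 len 0.029748452094792183 0.01797966995064337
side 0.121 ctr [0.4674 0.2162] yaw e -174.89276857523208 g 89.47180918197196 len 0.016506927160133727 0.02692182580625669
rack
top 0.025 ctr [0.4717 0.0167] yaw e -81.96657351568581 g -171.3305212907657 len 0.05837787764185335 0.14969765883751318
side 0.025 ctr [0.472  0.0189] yaw e -170.74046210247246 g 99.23144374240763 len 0.14794568931548507 0.058728062424696977
cap [0.5091 0.0232 0.067 ] [0.5103 0.0235 0.067 ] (array([0.5098, 0.0232, 0.0667]), array([-0.0356, -0.2747,  0.2625,  0.0594]))
red [0.4344 0.0111 0.067 ] [0.4359 0.0121 0.067 ]
cup [ 0.4749 -0.2004  0.055 ] [ 0.4757 -0.1982  0.055 ] (array([ 0.4757, -0.2009,  0.0527]), array([-0.0205, -0.1782,  0.1913,  0.0383]))
heater
top 0.045 ctr [ 0.4771 -0.1986] yaw e -91.82658034195582 g 176.60425316599378 len 0.10394444946933783 0.10637717961073218
side 0.045 ctr [ 0.4743 -0.1976] yaw e 177.1489181187624 g 86.54084417855347 len 0.10663809024445621 0.09584830682485393
```

The tongs are at about (0.467, 0.2135) with their closing line at about 88.4°. The blue vial is at (0.5097, 0.0232) and the cup at (0.4755, -0.200). First a short move to learn the joint convention.

Units first: shifts go in shares of 75 cm and turns go in shares of pi rad. So 14.7 cm / 75 = 0.196, 10 cm / 75 = 0.1333, 0.2 rad / 3.1416 = 0.0637.

Request:
{"api": "servo_tool", "payload": {
  "moves": [
    [0.0267, 0.0667, 0, 0],
    [0.0533, 0.1333, 0, 0],
    [0.076, 0.196, 0, 0.0637],
    [0.076, 0.196, 0, 0.0637]
  ],
  "claw": 0,
  "force": 20
}}

```text
time: 0.43
ee_pos: [0.2369, -0.3705, 0.2309]
tcp_rot: [-179.9, -0.0, 30.9]
wrist_force: [0.9, 0.1, 0.7]
opening: 0.0853
grasp_force: 0.0
```

```bash
python3 -c "
from workcell import *
o=get_obs();print(o['q'],o['tcp_rot'],o['ee_pos'],o['opening'])"
```

```text
[-5.74202930e+01 -9.96042602e+00 -4.37958704e+00  9.56384718e+01
  2.05366051e-02  9.17274372e+01] [-1.79941774e+02 -1.87899251e-02  3.08522500e+01] [ 0.23687096 -0.37048426  0.23085048] 0.08531953609208495
```

To row units: 58.6 cm / 75 = 0.7813, 55.8 cm / 75 = 0.744, 2.4 rad / 3.1416 = 0.7639.

Request:
{"api": "servo_tool", "payload": {
  "moves": [
    [0.016, 0.0413, 0, 0.0382],
    [0.032, 0.0827, 0, 0.0764],
    [0.048, 0.124, 0, 0.1146],
    [0.064, 0.1653, 0, 0.1528],
    [0.08, 0.2067, 0, 0.191],
    [0.096, 0.248, 0, 0.2292],
    [0.112, 0.2893, 0, 0.2674],
    [0.128, 0.3307, 0, 0.3056],
    [0.144, 0.372, 0, 0.3438],
    [0.16, 0.4133, 0, 0.382],
    [0.176, 0.4547, 0, 0.4202],
    [0.192, 0.496, 0, 0.4584],
    [0.208, 0.5373, 0, 0.4966],
    [0.224, 0.5787, 0, 0.5348],
    [0.24, 0.62, 0, 0.573],
    [0.256, 0.6613, 0, 0.6112],
    [0.272, 0.7027, 0, 0.6494],
    [0.288, 0.744, 0, 0.6875],
    [0.3067, 0.7813, 0, 0.7257],
    [0.3067, 0.7813, 0, 0.7639]
  ]
}}

```text
time: 2.1
ee_pos: [0.4679, 0.2171, 0.2294]
tcp_rot: [-180.0, -0.1, 168.5]
wrist_force: [0.1, 0.8, 0.2]
opening: 0.0854
grasp_force: 0.0
```

To row units: -5.5 cm / 75 = -0.0733, -5 cm / 75 = -0.0667, 0.17 rad / 3.1416 = 0.0541.

Request:
{"api": "servo_tool", "payload": {
  "moves": [
    [0, 0, -0.0267, 0.0382],
    [0, 0, -0.0667, 0.0541],
    [0, 0, -0.0733, 0.0541],
    [0, 0, -0.0733, 0.0541],
    [0, 0, -0.0733, 0.0541]
  ]
}}

```text
time: 2.52
ee_pos: [0.4666, 0.213, 0.1771]
tcp_rot: [-180.0, -0.0, 177.6]
wrist_force: [-0.3, -0.0, 0.4]
opening: 0.0853
grasp_force: 0.0
```

To row units: -12.1 cm / 75 = -0.1613, -12 cm / 75 = -0.16.

Request:
{"api": "servo_tool", "payload": {
  "moves": [
    [0, 0, -0.04, 0],
    [0, 0, -0.08, 0],
    [0, 0, -0.12, 0],
    [0, 0, -0.1467, 0],
    [0, 0, -0.16, 0],
    [0.0007, 0, -0.1613, 0],
    [0.0007, 0, -0.1613, 0]
  ]
}}

```text
time: 3.1
ee_pos: [0.4679, 0.2134, 0.0568]
tcp_rot: [180.0, 0.1, 177.7]
wrist_force: [-0.6, -1.0, 0.0]
opening: 0.0852
grasp_force: 0.0
```

Request:
{"api": "servo_tool", "payload": {
  "moves": [
    [0, 0, 0, 0],
    [0, 0, 0, 0],
    [0, 0, 0, 0],
    [0, 0, 0, 0],
    [0, 0, 0, 0],
    [0, 0, 0, 0],
    [0, 0, 0, 0],
    [0, 0, 0, 0]
  ],
  "claw": 0.4
}}

```text
time: 3.77
ee_pos: [0.4672, 0.2132, 0.0553]
tcp_rot: [-180.0, 0.0, 177.8]
wrist_force: [-0.4, 0.8, -0.2]
opening: 0.0512
grasp_force: 0.0
```

```bash
python3 - <<'E'
from h import *
o=get_obs();print(o['opening'],o['grasp_force'],o['wrist_force'],o['ee_pos'],o['tcp_rot'])
i=cv2.cvtColor(camera("side"),cv2.COLOR_RGB2BGR);crop(i,195,205,325,335,4.5,"pics/g1.png")
E
```

```text
0.051199338015653746 0.0 [-0.4433631   0.76461398 -0.2103365 ] [0.46717885 0.21318544 0.05530483] [-1.79998887e+02  7.98237645e-04  1.77774646e+02]
```

View pics/g1.png

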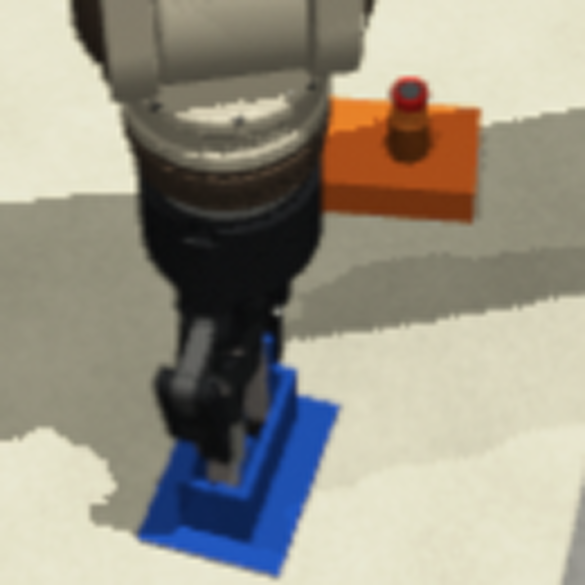

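The side view shows the fingers straddling the tongs' arms just above the stand, at around (215,400) in the crop, and the vials undisturbed. Closing to about 45.5 mm.

Request:
{"api": "servo_tool", "payload": {
  "moves": [
    [0, 0, 0, 0],
    [0, 0, 0, 0],
    [0, 0, 0, 0],
    [0, 0, 0, 0]
  ],
  "claw": 0.463
}}

```text
time: 4.15
ee_pos: [0.4672, 0.2132, 0.0554]
tcp_rot: [180.0, 0.0, 177.8]
wrist_force: [0.0, 0.3, 1.0]
opening: 0.046
grasp_force: 9.6
```

Request:
{"api": "servo_tool", "payload": {
  "moves": [
    [0, 0, 0, 0],
    [0, 0, 0, 0],
    [0, 0, 0, 0],
    [0, 0, 0, 0]
  ],
  "claw": 0.468
}}

```text
time: 4.48
ee_pos: [0.4672, 0.2132, 0.0554]
tcp_rot: [180.0, 0.0, 177.8]
wrist_force: [-0.0, 0.8, 2.5]
opening: 0.046
grasp_force: 10.3
```

To row units: 10 cm / 75 = 0.1333, 9 cm / 75 = 0.12.

Request:
{"api": "servo_tool", "payload": {
  "moves": [
    [0, 0, 0.0133, 0],
    [0, 0, 0.0267, 0],
    [0, 0, 0.04, 0],
    [0, 0, 0.06, 0],
    [0, 0, 0.08, 0],
    [0, 0, 0.1, 0],
    [0, 0, 0.12, 0],
    [0, 0, 0.1333, 0],
    [0, 0, 0.1333, 0]
  ]
}}

```text
time: 5.23
ee_pos: [0.4681, 0.2136, 0.1583]
tcp_rot: [179.9, 0.2, 177.8]
wrist_force: [-0.3, 0.5, -1.2]
opening: 0.0459
grasp_force: 8.8
```

To row units: -19 cm / 75 = -0.2533, 1.2 cm / 75 = 0.016.

Request:
{"api": "servo_tool", "payload": {
  "moves": [
    [0.0053, -0.0267, 0, 0],
    [0.0107, -0.0533, 0, 0],
    [0.016, -0.08, 0, 0],
    [0.0213, -0.1067, 0, 0],
    [0.0267, -0.1333, 0, 0],
    [0.032, -0.16, 0, 0],
    [0.0373, -0.1867, 0, 0],
    [0.044, -0.2133, 0, 0],
    [0.0507, -0.2333, 0, 0],
    [0.056, -0.2467, 0, 0],
    [0.0567, -0.2533, 0, 0],
    [0.0567, -0.2533, 0, 0],
    [0.0567, -0.2533, 0, 0],
    [0.0567, -0.2533, 0, 0]
  ]
}}

```text
time: 6.4
ee_pos: [0.5095, 0.0239, 0.1552]
tcp_rot: [180.0, -0.0, 177.8]
wrist_force: [-0.1, -0.5, -0.5]
opening: 0.0455
grasp_force: 8.8
```

```bash
python3 - <<'E'
from h import *
o=get_obs();print(o['opening'],o['grasp_force'],o['wrist_force'],o['ee_pos'],o['tcp_rot'])
a=cv2.cvtColor(camera("side"),cv2.COLOR_RGB2BGR);b=cv2.cvtColor(camera("top"),cv2.COLOR_RGB2BGR)
crop(a,220,150,330,260,5.4,"pics/g2.png")
E
```

```text
0.045540786241820334 8.796342455480044 [-0.07174348 -0.45387072 -0.50427881] [0.50947351 0.02386071 0.1551868 ] [ 1.79989702e+02 -1.55372149e-02  1.77816708e+02]
```

View pics/g2.png

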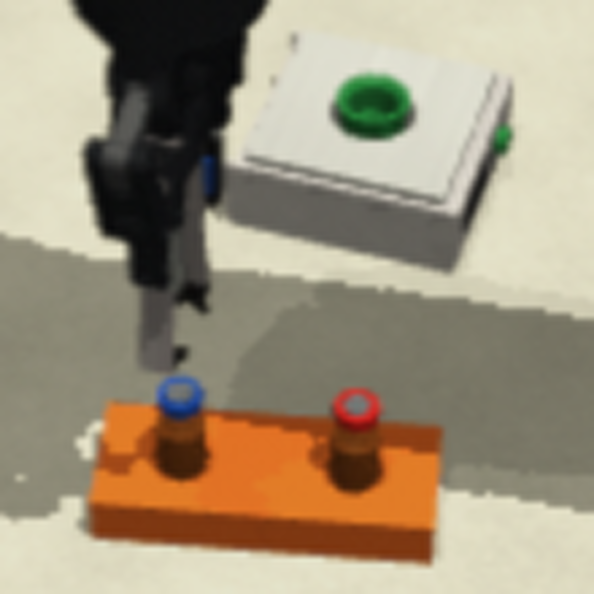

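The tongs hang straight in the fingers, just above the blue cap at (180,390) in the crop. The jaw tips are at about (157,368) near and (193,308) far. Next, comparing the tips with their predicted projections.

```bash
python3 - <<'E'
from h import *
p=np.array([.5095,.0239,.1048]);th=np.radians(-2.2);X=np.array([np.cos(th),np.sin(th),0]);Y=np.array([-np.sin(th),np.cos(th),0])
f=lambda q:(proj("side",q)[0]-[220,150]+.5)*5.4
for a,y in (("near",.028),("far",-.028)):
    for x in (-.009,.009): print(a,x,f(p+Y*y+X*x))
print("nearlip",f(p+Y*.0135),"farlip",f(p-Y*.0135))
print("cap top",f([.5097,.0232,.067]),f([.5105,.0232,.067]),f([.5097,.0242,.067]))
E
```

```text
near -0.009 [180.50666223 382.6397474 ]
near 0.009 [138.84614512 373.35450029]
far -0.009 [221.51035684 290.54742431]
far 0.009 [181.09764711 281.87206082]
nearlip [170.68566066 353.62093995] farlip [190.75441537 309.37383052]
cap top [182.61680216 391.9520313 ] [180.81703593 391.60488802] [181.97900354 393.6048535 ]
```

Request:
{"api": "servo_tool", "payload": {
  "moves": [
    [0, -0.0007, -0.0133, 0],
    [0, -0.0007, -0.0267, 0],
    [0, -0.0007, -0.04, 0],
    [0, -0.0007, -0.0453, 0],
    [0, -0.0007, -0.0453, 0],
    [0, -0.0007, -0.0453, 0]
  ],
  "claw": 0.464
}}

```text
time: 7.0
ee_pos: [0.5094, 0.0227, 0.1209]
tcp_rot: [-180.0, -0.0, 177.8]
wrist_force: [0.1, -0.4, -0.3]
opening: 0.0461
grasp_force: 8.6
```

```bash
python3 - <<'E'
from h import *
o=get_obs();print(o['opening'],o['grasp_force'],o['wrist_force'],o['ee_pos'],o['tcp_rot'])
a=cv2.cvtColor(camera("side"),cv2.COLOR_RGB2BGR)
crop(a,225,190,285,250,9,"pics/g3.png")
E
```

```text
0.04614347185755495 8.646097425735206 [ 0.07557277 -0.39832537 -0.31539999] [0.50940531 0.0226829  0.12087215] [-1.79995730e+02 -4.49792850e-02  1.77778181e+02]
```

View pics/g3.png

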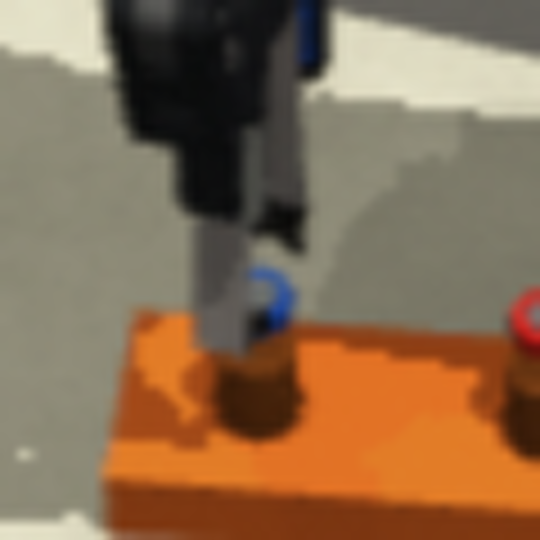

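The far pad is at about (283,238), the near pad at (262,325), the near arm foot at (222,350) and the cap at (262,298). Checking against the model.

```bash
python3 - <<'E'
from h import *
p=np.array([.5094,.0227,.0705]);th=np.radians(-2.2);X=np.array([np.cos(th),np.sin(th),0]);Y=np.array([-np.sin(th),np.cos(th),0])
f=lambda q:((proj("side",q)[0]-[225,190]+.5)*9).round(0)
for y in (.028,.0135,-.0135,-.028):
    print(y,[f(p+Y*y+X*x) for x in (-.009,0,.009)])
print("cap top",f([.5097,.0232,.067]),"z+5",f(p+Y*.028+[0,0,.005]))
E
```

```text
0.028 [array([260., 368.]), array([226., 360.]), array([193., 353.])]
0.0135 [array([278., 327.]), array([244., 320.]), array([211., 312.])]
-0.0135 [array([310., 254.]), array([277., 246.]), array([244., 239.])]
-0.028 [array([327., 215.]), array([294., 208.]), array([261., 201.])]
cap top [259. 293.] z+5 [226. 347.]
```

To row units: -0.8 cm / 75 = -0.0107, -0.6 cm / 75 = -0.008.

Request:
{"api": "servo_tool", "payload": {
  "moves": [
    [-0.0013, 0.0008, -0.004, 0],
    [-0.0013, 0.0008, -0.008, 0],
    [-0.0013, 0.0008, -0.0107, 0],
    [-0.0013, 0.0008, -0.0107, 0]
  ]
}}

```text
time: 7.38
ee_pos: [0.5085, 0.0233, 0.1128]
tcp_rot: [-180.0, -0.0, 177.8]
wrist_force: [0.4, -0.1, -2.1]
opening: 0.046
grasp_force: 8.7
```

To row units: -1.1 cm / 75 = -0.0147, -0.9 cm / 75 = -0.012.

Request:
{"api": "servo_tool", "payload": {
  "moves": [
    [0, 0, -0.004, 0],
    [0, 0, -0.008, 0],
    [0, 0, -0.012, 0],
    [0, 0, -0.0147, 0],
    [0, 0, -0.0147, 0],
    [0, 0, -0.0147, 0]
  ]
}}

```text
time: 7.88
ee_pos: [0.5086, 0.0233, 0.1021]
tcp_rot: [-180.0, -0.0, 177.8]
wrist_force: [1.0, -1.0, -0.8]
opening: 0.0458
grasp_force: 8.6
```

No contact with the cap. Squeezing the neck gently.

Request:
{"api": "servo_tool", "payload": {
  "moves": [
    [0, 0, 0, 0],
    [0, 0, 0, 0],
    [0, 0, 0, 0],
    [0, 0, 0, 0],
    [0, 0, 0, 0],
    [0, 0, 0, 0]
  ],
  "claw": 0.6,
  "force": 26
}}

```text
time: 8.38
ee_pos: [0.5087, 0.0233, 0.1023]
tcp_rot: [-180.0, 0.0, 177.8]
wrist_force: [-0.2, 0.5, -0.0]
opening: 0.0382
grasp_force: 29.1
```

To row units: 5 cm / 75 = 0.0667, 4 cm / 75 = 0.0533.

Request:
{"api": "servo_tool", "payload": {
  "moves": [
    [0, 0, 0.004, 0],
    [0, 0, 0.0107, 0],
    [0, 0, 0.0187, 0],
    [0, 0, 0.0267, 0],
    [0, 0, 0.04, 0],
    [0, 0, 0.0533, 0],
    [0, 0, 0.0667, 0],
    [0, 0, 0.0667, 0],
    [0, 0, 0.0667, 0]
  ]
}}

```text
time: 9.13
ee_pos: [0.5091, 0.0233, 0.1532]
tcp_rot: [180.0, 0.1, 177.8]
wrist_force: [-1.0, -0.5, -1.1]
opening: 0.0385
grasp_force: 29.1
```

```bash
python3 - <<'E'
from h import *
o=get_obs();print(o['opening'],o['grasp_force'],o['wrist_force'],o['ee_pos'],o['tcp_rot'])
a=cv2.cvtColor(camera("side"),cv2.COLOR_RGB2BGR)
crop(a,215,160,305,250,6,"pics/g4.png")
E
```

```text
0.038481354991732164 29.091323660686612 [-0.99097711 -0.52743041 -1.13977976] [0.50914979 0.02330622 0.15315008] [1.79993074e+02 8.55526928e-02 1.77777546e+02]
```

View pics/g4.png

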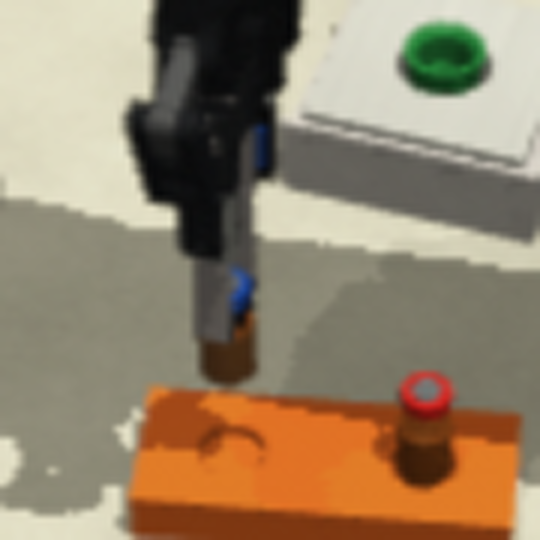

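The vial has left the rack: its body is centred at column 229 with the foot at about row 382 in the crop, above the empty recess at (232,447). Checking the vial's offset from the TCP.

```bash
python3 - <<'E'
from h import *
f=lambda q:((proj("side",q)[0]-[215,160]+.5)*6).round(1)
for q in ([.509,.0233,.07],[.511,.0233,.07],[.509,.0233,.08],[.509,.0233+.011,.073],[.509,.0253+.011,.073]): print(q,f(q))
print("recess",f([.5097,.0232,.025]),"cup",f([.4755,-.2,.0535]))
E
```

```text
[0.509, 0.0233, 0.07] [234.4 370.7]
[0.511, 0.0233, 0.07] [229.4 369.7]
[0.509, 0.0233, 0.08] [233.9 352.8]
[0.509, 0.0343, 0.073] [226.4 385.7]
[0.509, 0.0363, 0.073] [225.  389.4]
recess [235.1 448.1] cup [447.8  51.2]
```

Request:
{"api": "servo_tool", "payload": {
  "moves": [
    [0, -0.0107, 0.0133, 0],
    [-0.0027, -0.0293, 0.0133, 0],
    [-0.0053, -0.0533, 0.0133, 0],
    [-0.0093, -0.08, 0.0133, 0],
    [-0.0133, -0.1067, 0.0133, 0],
    [-0.0173, -0.1333, 0.0133, 0],
    [-0.0213, -0.16, 0.0133, 0],
    [-0.0267, -0.1867, 0.0133, 0],
    [-0.032, -0.2133, 0.0133, 0],
    [-0.036, -0.24, 0.0133, 0],
    [-0.04, -0.2667, 0.0133, 0],
    [-0.0427, -0.284, 0.0133, 0],
    [-0.0448, -0.2933, 0.0133, 0],
    [-0.0448, -0.2973, 0.0133, 0],
    [-0.0448, -0.2973, 0.0133, 0],
    [-0.0448, -0.2973, 0.0067, 0],
    [-0.0448, -0.2973, 0, 0],
    [-0.0448, -0.2973, 0, 0],
    [-0.0448, -0.2973, 0, 0]
  ]
}}

```text
time: 10.77
ee_pos: [0.4749, -0.1991, 0.1517]
tcp_rot: [180.0, -0.1, 177.8]
wrist_force: [-0.9, -0.3, -1.4]
opening: 0.0387
grasp_force: 29.1
```

```bash
python3 - <<'E'
from h import *
o=get_obs();print(o['opening'],o['grasp_force'],o['wrist_force'],o['ee_pos'],o['tcp_rot'])
a=cv2.cvtColor(camera("side"),cv2.COLOR_RGB2BGR)
crop(a,245,115,335,205,6,"pics/g5.png")
f=lambda q:((proj("side",q)[0]-[245,115]+.5)*6).round(1)
p=o['ee_pos']; z=p[2]-.0833
for q in ([p[0],p[1],z],[p[0],p[1],z+.012],[p[0]+.002,p[1],z],[p[0],p[1]+.002,z]): print(f(q))
print("cup",f([.4755,-.2,.0535]))
E
```

```text
0.03873182412233876 29.137504678219557 [-0.85312533 -0.31826655 -1.37910625] [ 0.47490926 -0.19905178  0.15171429] [ 1.79977041e+02 -5.29576919e-02  1.77827781e+02]
[269.7 296.7]
[270.6 275.5]
[265.2 296. ]
[268.7 299.6]
cup [267.8 321.2]
```

View pics/g5.png

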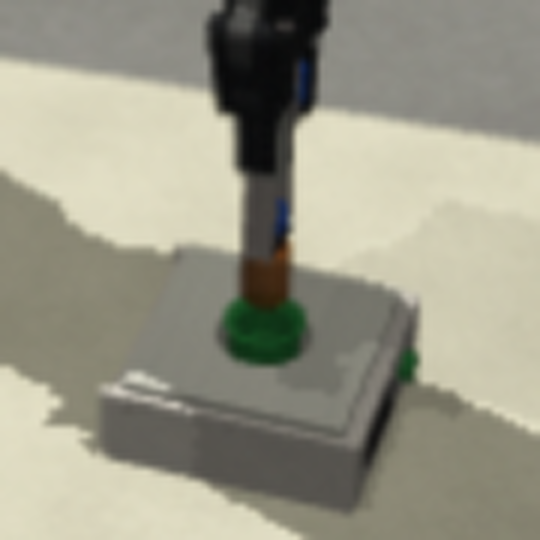

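The vial body spans columns 241–293, centred over the cup at 224–306, so it is aligned. Lowering into the cup.

To row units: -2 cm / 75 = -0.0267, 0.03 cm / 75 = 0.0004.

Request:
{"api": "servo_tool", "payload": {
  "moves": [
    [0.0004, 0, -0.0067, 0],
    [0.0004, 0, -0.0133, 0],
    [0.0004, 0, -0.0187, 0],
    [0.0004, 0, -0.0227, 0],
    [0.0004, 0, -0.0267, 0],
    [0.0004, 0, -0.0267, 0],
    [0.0004, 0, -0.0267, 0]
  ]
}}

```text
time: 11.4
ee_pos: [0.4752, -0.1998, 0.1321]
tcp_rot: [-180.0, -0.0, 177.8]
wrist_force: [-0.4, 0.0, -1.8]
opening: 0.0386
grasp_force: 29.6
```

To row units: -0.8 cm / 75 = -0.0107, -0.6 cm / 75 = -0.008.

Request:
{"api": "servo_tool", "payload": {
  "moves": [
    [0, 0, -0.0027, 0],
    [0, 0, -0.0053, 0],
    [0, 0, -0.008, 0],
    [0, 0, -0.0107, 0],
    [0, 0, -0.0107, 0],
    [0, 0, -0.0107, 0]
  ]
}}

```text
time: 11.9
ee_pos: [0.4754, -0.1999, 0.1244]
tcp_rot: [-180.0, 0.0, 177.8]
wrist_force: [-0.5, -2.2, 3.0]
opening: 0.0385
grasp_force: 29.8
```

Request:
{"api": "servo_tool", "payload": {
  "moves": [
    [0, 0, -0.0013, 0],
    [0, 0, -0.0027, 0],
    [0, 0, -0.004, 0],
    [0, 0, -0.0053, 0],
    [0, 0, -0.0053, 0],
    [0, 0, -0.0053, 0]
  ]
}}

```text
time: 12.4
ee_pos: [0.4753, -0.1997, 0.1201]
tcp_rot: [180.0, -0.0, 177.8]
wrist_force: [0.3, -3.6, 3.2]
opening: 0.0386
grasp_force: 29.9
```

Request:
{"api": "servo_tool", "payload": {
  "moves": [
    [0, -0.0007, 0, 0],
    [0, -0.0013, 0, 0],
    [0, -0.0013, -0.0013, 0],
    [0, -0.0013, -0.0027, 0],
    [0, -0.0013, -0.004, 0],
    [0, -0.0013, -0.004, 0],
    [0, -0.0013, -0.004, 0]
  ]
}}

```text
time: 12.98
ee_pos: [0.4753, -0.2007, 0.1172]
tcp_rot: [-180.0, -0.0, 177.8]
wrist_force: [-0.8, -2.4, 3.8]
opening: 0.0387
grasp_force: 29.6
```

To row units: -0.4 cm / 75 = -0.0053, -0.3 cm / 75 = -0.004.

Request:
{"api": "servo_tool", "payload": {
  "moves": [
    [0, 0, -0.0013, 0],
    [0, 0, -0.0027, 0],
    [0, 0, -0.004, 0],
    [0, 0, -0.0053, 0],
    [0, 0, -0.0053, 0],
    [0, 0, -0.0053, 0]
  ]
}}

```text
time: 13.48
ee_pos: [0.4752, -0.2006, 0.1129]
tcp_rot: [180.0, -0.0, 177.8]
wrist_force: [-0.5, -1.6, -0.7]
opening: 0.0384
grasp_force: 30.2
```

Request:
{"api": "servo_tool", "payload": {
  "moves": [
    [0, -0.0004, -0.0013, 0],
    [0, -0.0007, -0.0027, 0],
    [0, -0.0007, -0.004, 0],
    [0, -0.0007, -0.0053, 0]
  ]
}}

```text
time: 13.82
ee_pos: [0.4753, -0.2011, 0.1091]
tcp_rot: [180.0, -0.0, 177.8]
wrist_force: [-0.4, -0.1, 0.0]
opening: 0.0382
grasp_force: 30.0
```

To row units: -0.3 cm / 75 = -0.004, -0.2 cm / 75 = -0.0027.

Request:
{"api": "servo_tool", "payload": {
  "moves": [
    [0, 0, -0.0013, 0],
    [0, 0, -0.0027, 0],
    [0, 0, -0.004, 0]
  ]
}}

```text
time: 14.07
ee_pos: [0.4753, -0.2012, 0.1062]
tcp_rot: [180.0, -0.0, 177.8]
wrist_force: [-0.4, -0.8, -0.4]
opening: 0.0384
grasp_force: 30.0
```

The force reads near zero here, so I'll look.

```bash
python3 - <<'E'
from h import *
o=get_obs();print(o['opening'],o['grasp_force'],o['wrist_force'],o['ee_pos'],o['torque'])
a=cv2.cvtColor(camera("side"),cv2.COLOR_RGB2BGR)
crop(a,260,125,320,195,8,"pics/g6.png")
E
```

```text
0.03842643853486371 29.97761807637289 [-0.43447467 -0.81337115 -0.38579832] [ 0.47534728 -0.20117909  0.10615848] [-0.19945189  0.0816492   0.00033533]
```

View pics/g6.png

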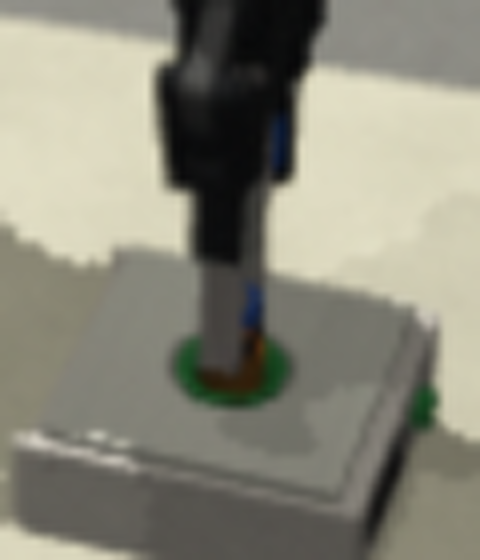

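The vial is seated in the cup and the rim at (233,372) is nearly flush. Continuing down until the hard stop shows in the force.

To row units: -0.15 cm / 75 = -0.002, -0.1 cm / 75 = -0.0013.

Request:
{"api": "servo_tool", "payload": {
  "moves": [
    [0, 0, -0.0007, 0],
    [0, 0, -0.0013, 0],
    [0, 0, -0.002, 0]
  ]
}}

```text
time: 14.37
ee_pos: [0.4757, -0.2015, 0.1054]
tcp_rot: [-180.0, 0.1, 177.8]
wrist_force: [-1.6, -2.5, 6.2]
opening: 0.0386
grasp_force: 30.0
```

To row units: -0.1 cm / 75 = -0.0013, -0.05 cm / 75 = -0.0007.

Request:
{"api": "servo_tool", "payload": {
  "moves": [
    [0, 0, -0.0007, 0],
    [0, 0, -0.0013, 0],
    [0, 0, -0.0013, 0]
  ]
}}

```text
time: 14.62
ee_pos: [0.476, -0.2018, 0.1052]
tcp_rot: [-179.9, 0.1, 177.8]
wrist_force: [-1.9, -2.5, 8.4]
opening: 0.0379
grasp_force: 29.9
```

To row units: -0.12 cm / 75 = -0.0016, -0.08 cm / 75 = -0.0011.

Request:
{"api": "servo_tool", "payload": {
  "moves": [
    [0, 0, -0.0005, 0],
    [0, 0, -0.0011, 0],
    [0, 0, -0.0016, 0],
    [0, 0, -0.0016, 0]
  ]
}}

```text
time: 14.95
ee_pos: [0.4765, -0.202, 0.1051]
tcp_rot: [-179.9, 0.2, 177.8]
wrist_force: [-2.0, -2.0, 14.9]
opening: 0.0381
grasp_force: 30.3
```

To row units: -0.06 cm / 75 = -0.0008, -0.04 cm / 75 = -0.0005.

Request:
{"api": "servo_tool", "payload": {
  "moves": [
    [0, -0.0003, -0.0004, 0],
    [0, -0.0005, -0.0008, 0],
    [0, -0.0005, -0.0008, 0]
  ]
}}

```text
time: 15.2
ee_pos: [0.4767, -0.2023, 0.105]
tcp_rot: [-179.9, 0.3, 177.8]
wrist_force: [-2.5, -1.2, 18.2]
opening: 0.0384
grasp_force: 30.5
```

To row units: -0.03 cm / 75 = -0.0004, -0.02 cm / 75 = -0.0003.

Request:
{"api": "servo_tool", "payload": {
  "moves": [
    [0, 0, -0.0003, 0],
    [0, 0, -0.0004, 0],
    [0, 0, -0.0004, 0],
    [0, 0, -0.0004, 0],
    [0, 0, -0.0004, 0],
    [0, 0, -0.0004, 0],
    [0, 0, -0.0004, 0],
    [0, 0, -0.0004, 0],
    [0, 0, -0.0004, 0],
    [0, 0, -0.0004, 0]
  ]
}}

```text
time: 16.03
ee_pos: [0.4768, -0.2023, 0.105]
tcp_rot: [-179.9, 0.3, 177.8]
wrist_force: [-1.4, 0.3, 19.5]
opening: 0.0382
grasp_force: 30.6
```

Request:
{"api": "servo_tool", "payload": {
  "moves": [
    [0, 0, 0, 0],
    [0, 0, 0, 0],
    [0, 0, 0, 0]
  ]
}}

```text
time: 16.28
ee_pos: [0.4768, -0.2023, 0.105]
tcp_rot: [-179.9, 0.3, 177.8]
wrist_force: [-2.6, -0.3, 19.7]
opening: 0.0384
grasp_force: 30.6
```

Held at 19.5–19.7 N for over a second. Unload, then open the jaws.

To row units: 0.32 cm / 75 = 0.0043, 0.3 cm / 75 = 0.004.

Request:
{"api": "servo_tool", "payload": {
  "moves": [
    [0, 0.0003, 0.0013, 0],
    [-0.0007, 0.0005, 0.0027, 0],
    [-0.0007, 0.0005, 0.004, 0],
    [-0.0007, 0.0005, 0.0043, 0],
    [-0.0007, 0.0005, 0.0043, 0]
  ]
}}

```text
time: 16.7
ee_pos: [0.4752, -0.2015, 0.1053]
tcp_rot: [-180.0, 0.0, 177.8]
wrist_force: [-0.7, -2.2, 5.6]
opening: 0.0382
grasp_force: 29.8
```

Request:
{"api": "servo_tool", "payload": {
  "moves": [
    [0, 0, 0, 0],
    [0, 0, 0, 0],
    [0, 0, 0, 0],
    [0, 0, 0, 0],
    [0, 0, 0, 0]
  ],
  "claw": 0.462,
  "force": 20
}}

```text
time: 17.12
ee_pos: [0.4747, -0.2011, 0.1045]
tcp_rot: [180.0, -0.0, 177.8]
wrist_force: [-0.5, -0.3, -1.1]
opening: 0.046
grasp_force: 8.5
```

To row units: 1.4 cm / 75 = 0.0187, 1.1 cm / 75 = 0.0147.

Request:
{"api": "servo_tool", "payload": {
  "moves": [
    [0, 0, 0.0027, 0],
    [0, 0, 0.0067, 0],
    [0, 0, 0.0107, 0],
    [0, 0, 0.0147, 0],
    [0, 0, 0.0187, 0],
    [0, 0, 0.0187, 0]
  ]
}}

```text
time: 17.62
ee_pos: [0.4752, -0.2014, 0.1198]
tcp_rot: [-180.0, 0.1, 177.8]
wrist_force: [0.0, -0.2, -1.5]
opening: 0.0458
grasp_force: 8.5
```

To row units: 4 cm / 75 = 0.0533, 3.5 cm / 75 = 0.0467.

Request:
{"api": "servo_tool", "payload": {
  "moves": [
    [0, 0, 0.0053, 0],
    [0, 0, 0.0133, 0],
    [0, 0, 0.0267, 0],
    [0, 0, 0.0467, 0],
    [0, 0, 0.0533, 0],
    [0, 0, 0.0533, 0]
  ]
}}

```text
time: 18.12
ee_pos: [0.4757, -0.2015, 0.1609]
tcp_rot: [-179.9, 0.2, 177.8]
wrist_force: [0.4, -1.1, -0.9]
opening: 0.0459
grasp_force: 8.5
```

```bash
python3 - <<'E'
from h import *
o=get_obs();print(o['opening'],o['grasp_force'],o['wrist_force'],o['ee_pos'],o['torque'])
a=cv2.cvtColor(camera("side"),cv2.COLOR_RGB2BGR)
crop(a,240,100,330,200,6,"pics/g7.png")
E
```

```text
0.045885579879778364 8.532609301619232 [ 0.37973818 -1.0920252  -0.86718156] [ 0.47567407 -0.20154089  0.16089485] [ 0.03154404 -0.02279825  0.02764017]
```

View pics/g7.png

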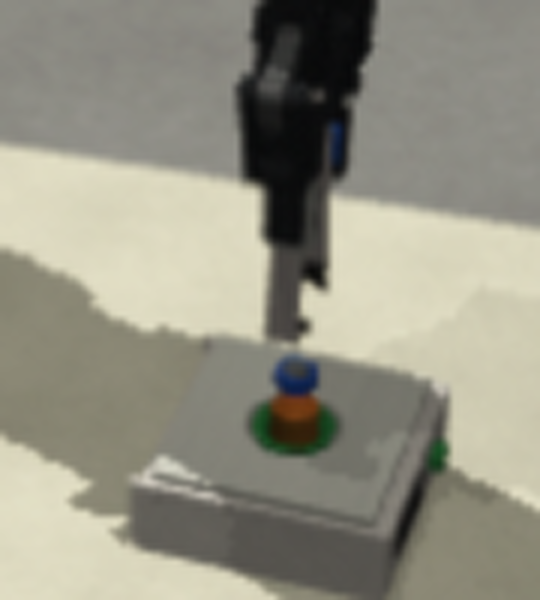

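The vial stands upright in the flush cup at (295,420), and the tongs are clear above it. Returning to the stand.

To row units: 41.4 cm / 75 = 0.552, 40 cm / 75 = 0.5333.

Request:
{"api": "servo_tool", "payload": {
  "moves": [
    [0, 0.0133, 0.0067, 0],
    [0, 0.04, 0.0067, 0],
    [-0.0013, 0.0733, 0.0067, 0],
    [-0.0013, 0.1067, 0.0067, 0],
    [-0.0027, 0.14, 0.0067, 0],
    [-0.0027, 0.1733, 0.0067, 0],
    [-0.004, 0.2067, 0.0067, 0],
    [-0.004, 0.24, 0.0067, 0],
    [-0.0053, 0.2733, 0.0067, 0],
    [-0.0053, 0.3067, 0.0067, 0],
    [-0.0067, 0.34, 0.0067, 0],
    [-0.0067, 0.3733, 0.0067, 0],
    [-0.008, 0.4067, 0.0067, 0],
    [-0.008, 0.44, 0.0067, 0],
    [-0.0093, 0.4733, 0.0067, 0],
    [-0.0093, 0.5067, 0.0067, 0],
    [-0.0101, 0.5333, 0.0067, 0],
    [-0.0101, 0.552, 0.0067, 0],
    [-0.0101, 0.552, 0.0067, 0],
    [-0.0101, 0.552, 0.0067, 0]
  ]
}}

```text
time: 19.83
ee_pos: [0.4665, 0.2134, 0.1633]
tcp_rot: [-180.0, -0.1, 177.9]
wrist_force: [-0.3, -0.2, -1.1]
opening: 0.0458
grasp_force: 8.5
```

To row units: -5.5 cm / 75 = -0.0733, -5 cm / 75 = -0.0667.

Request:
{"api": "servo_tool", "payload": {
  "moves": [
    [0, 0, -0.0133, 0],
    [0, 0, -0.04, 0],
    [0, 0, -0.0667, 0],
    [0, 0, -0.0733, 0],
    [0, 0, -0.0733, 0],
    [0, 0, -0.0733, 0]
  ]
}}

```text
time: 20.33
ee_pos: [0.4673, 0.2122, 0.1092]
tcp_rot: [-180.0, -0.0, 177.7]
wrist_force: [0.0, 0.2, -0.5]
opening: 0.0463
grasp_force: 8.5
```

To row units: -2.5 cm / 75 = -0.0333, -2.2 cm / 75 = -0.0293.

Request:
{"api": "servo_tool", "payload": {
  "moves": [
    [0, 0.0013, -0.0067, 0],
    [0, 0.0013, -0.0133, 0],
    [0, 0.0013, -0.0213, 0],
    [0, 0.0013, -0.0293, 0],
    [0, 0.0013, -0.0333, 0],
    [0, 0.0013, -0.0333, 0]
  ]
}}

```text
time: 20.83
ee_pos: [0.4668, 0.2136, 0.0828]
tcp_rot: [-180.0, -0.1, 177.8]
wrist_force: [0.2, -0.4, -1.0]
opening: 0.0463
grasp_force: 8.5
```

To row units: -2.8 cm / 75 = -0.0373, -2.6 cm / 75 = -0.0347.

Request:
{"api": "servo_tool", "payload": {
  "moves": [
    [0, 0, -0.0067, 0],
    [0, 0, -0.0133, 0],
    [0, 0, -0.02, 0],
    [0, 0, -0.0267, 0],
    [0, 0, -0.032, 0],
    [0, 0, -0.0347, 0],
    [0, 0, -0.0373, 0],
    [0, 0, -0.0373, 0],
    [0, 0, -0.0373, 0]
  ]
}}

```text
time: 21.58
ee_pos: [0.4673, 0.2138, 0.0559]
tcp_rot: [180.0, 0.0, 177.8]
wrist_force: [1.0, -0.6, -0.1]
opening: 0.0465
grasp_force: 8.5
```

Entered freely. A touch lower to the floor, then release and lift clear.

To row units: -0.07 cm / 75 = -0.0009, -0.05 cm / 75 = -0.0007.

Request:
{"api": "servo_tool", "payload": {
  "moves": [
    [0, 0, -0.0007, 0],
    [0, 0, -0.0009, 0],
    [0, 0, -0.0009, 0]
  ]
}}

```text
time: 21.83
ee_pos: [0.4674, 0.2138, 0.0554]
tcp_rot: [180.0, 0.0, 177.8]
wrist_force: [0.2, -0.5, 0.3]
opening: 0.0456
grasp_force: 8.5
```

Request:
{"api": "servo_tool", "payload": {
  "moves": [
    [0, 0, 0, 0],
    [0, 0, 0, 0],
    [0, 0, 0, 0],
    [0, 0, 0, 0],
    [0, 0, 0, 0],
    [0, 0, 0, 0],
    [0, 0, 0, 0],
    [0, 0, 0, 0],
    [0, 0, 0, 0],
    [0, 0, 0, 0],
    [0, 0, 0, 0],
    [0, 0, 0, 0]
  ],
  "claw": 0
}}

```text
time: 22.83
ee_pos: [0.4673, 0.2138, 0.0552]
tcp_rot: [180.0, 0.0, 177.8]
wrist_force: [-0.2, -0.6, -1.0]
opening: 0.0853
grasp_force: 0.0
```

To row units: 18 cm / 75 = 0.24, 15 cm / 75 = 0.2.

Request:
{"api": "servo_tool", "payload": {
  "moves": [
    [0, 0, 0.0133, 0],
    [0, 0, 0.0267, 0],
    [0, 0, 0.0533, 0],
    [0, 0, 0.08, 0],
    [0, 0, 0.12, 0],
    [0, 0, 0.16, 0],
    [0, 0, 0.2, 0],
    [0, 0, 0.24, 0],
    [-0.0533, 0.04, 0.24, 0],
    [-0.1067, 0.08, 0.24, 0],
    [-0.16, 0.12, 0.24, 0],
    [-0.1867, 0.16, 0.24, 0],
    [-0.1867, 0.16, 0.24, 0],
    [-0.1867, 0.16, 0.24, 0]
  ]
}}

```text
time: 24.0
ee_pos: [0.3249, 0.336, 0.2367]
tcp_rot: [179.9, 0.0, 178.0]
wrist_force: [0.5, -0.5, 0.1]
opening: 0.0854
grasp_force: 0.0
```

```bash
python3 - <<'E'
from h import *
o=get_obs();print(o['opening'],o['wrist_force'],o['ee_pos'],o['time'])
a=cv2.cvtColor(camera("side"),cv2.COLOR_RGB2BGR);b=cv2.cvtColor(camera("top"),cv2.COLOR_RGB2BGR)
o=np.zeros((560,800,3),np.uint8)
A=cv2.resize(a[135:335,210:330],None,fx=2.8,fy=2.8,interpolation=cv2.INTER_CUBIC)
B=cv2.resize(b[150:250,145:385],None,fx=1.9,fy=1.9,interpolation=cv2.INTER_CUBIC)
o[:560,:336]=A; o[:190,340:796]=B; cv2.imwrite("pics/g8.png",o)
E
```

```text
0.08538888806432238 [ 0.54744602 -0.50876024  0.13787361] [0.32492131 0.33601297 0.23666693] 24.0
```

View pics/g8.png

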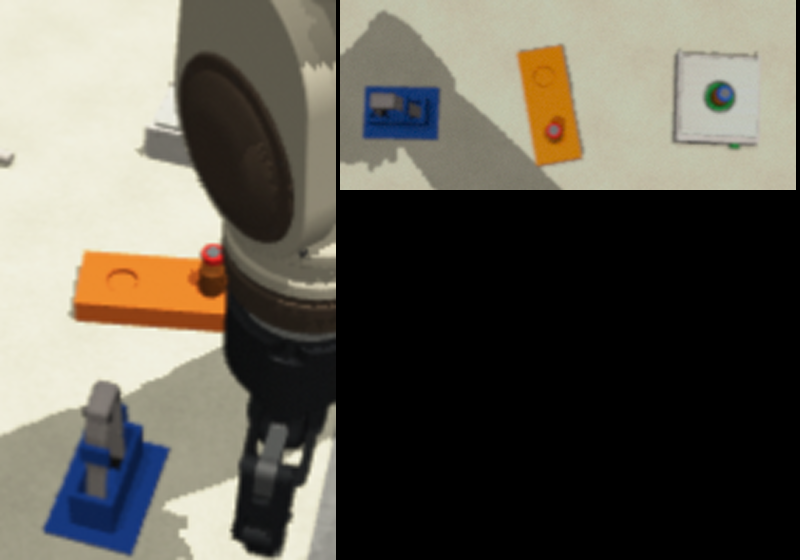

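The tongs stand upright in the stand at (103,440), the blue vial sits in the cup (top-view inset, (720,96)), and the red vial has not moved. The arm is clear of everything.

```bash
python3 -c "
from workcell import *
print(job_done())"
```

```text
the job is handed in; nothing more can be done
None
```

The job is handed in at about 24 s: the blue-capped vial sits in the cup, which was pushed to its hard stop and pressed with about 20 N for over a second; the tongs are back upright in their stand, the red-capped vial looks undisturbed, and the timer and pipette were never approached (I did not re-check them in the last picture).

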